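# Jack up the sagging trophy stand at the signing table and hold it level

### The job

The front of the trophy stand has sagged: set the little lever jack with its saddle centred under the stand's lift pad (the tab with the raised round boss) and let go of it. Then pump the handle: one full stroke down, which lifts the platform level, all the way back up, and fully down again, and finish while holding the handle down, so that only the jack keeps the platform level. Do not push or lift the stand with the arm, do not tip the jack over, and leave the ball box, pen cup and card stack where they are.

Things in the scene. Friction and masses are not known exactly. Their poses are not given: they have to be found in the camera images.
- jack: Loose lever jack, 0.8 kg. Origin on its underside, below the grip block; z up, +x to the saddle, -x to the pump handle. Base plate 72 mm wide, 10 thick, x -120 to +110 mm. Aluminium grip block over the origin, 44 (x) x 36 (y) mm, top 85 mm up: carry by it, fingers closing along y. Saddle at x = +85 mm. Handle hinge at x = -22 mm, 50 mm up. In use: flat, handle pointing away from the stand.
- saddle_top (a point): Centre of the top face of the jack's saddle, a steel disc 40 mm across, at x = +85 mm of the jack, 78 mm above the table with the handle up. Rises straight up 54.5 mm per rad of handle, 30 mm in all.
- handle_top (a point): Centre of the top of the round black rubber press pad (42 mm across) at the end of the handle, 125 mm from its hinge; moves with it. Handle up: 110 mm above the table, 140 mm from the grip block's centre; at full stroke 44 mm and 145 mm. Press it from above, e.g. with shut fingers; takes about 3 to 8 N under load.
- handle (a joint): Pump handle angle: 0 = fully up (rest), 0.55 rad = fully down on its stop. A spring and the load bring it back up when it is let go; it does not latch, so the load sinks with it.
- stand: Fixed trophy stand. Origin at table height, z up; its front, with the lift pad, faces its -x. Wooden platform 260 (x) x 340 (y) x 24 mm, hinged along the rear at x = +130 mm, 120 mm up; front edge at x = -130 mm. Brass cup on top, to 290 mm up. Foot plate 12 mm thick starts at x = -105 mm, so the table under the pad is free. Two small plain square tabs near the front corners are not lift points.
- lift_point (a point): Centre of the flat underside of the lift pad where the saddle must be centred, 160 mm in front (-x) of the stand's origin; the raised round boss (26 mm across) on the pad's top is directly above it, 15 mm higher. It is about 87 mm above the table when sagged and 110 mm when level.
- lift_pad: The lift pad: steel tab 55 mm (x) x 46 mm (y) x 10 mm sticking out of the platform's front edge, clamped anywhere within 45 mm either side of the middle of that edge; moves up and down with the platform. Axes as the platform's (those of the stand when level); origin at the foot of the boss, 10 mm above the lift point.
- platform (a joint): Platform tilt: 0 = level, -0.08 rad = sagged on its stops (start). A full stroke of the jack under the lift pad brings it to about -0.01 rad.
- ball_box: Bystander: clear box with coloured balls, 70 x 70 x 90 mm, origin under its centre, loose.
- pen_cup: Bystander: black pen cup with pens, 72 mm across, 140 mm high with the pens, origin under its centre, loose.
- card_stack: Bystander: stack of picture cards 66 x 92 x 25 mm, origin under its centre, loose.

How it is judged:
On the way, in this order (a step that is already met when the one before it is completed fails the run):
1. the jack stands flat on the table, let go, handle up, its saddle centred within 13 mm under the lift point (horizontal distance between saddle_top and lift_point below 0.013 m and angle between jack's own z axis and vertical below 0.06 rad and height (world z) of jack below 0.004 m and linear speed of jack below 0.01 m/s and value of joint handle below 0.1 rad and contact force between each of the fingers, the arm and jack below 0.3 N), for 0.2 s.
2. first stroke: handle fully down (over 0.48 rad) and the platform lifted level (within 0.025 rad) by the saddle (value of joint handle above 0.48 rad and value of joint platform above -0.025 rad and contact force between jack and lift_pad above 1.5 N), for 0.1 s.
3. handle back up (under 0.1 rad) and the platform down on its stops (value of joint handle below 0.1 rad and value of joint platform below -0.065 rad), for 0.1 s.
At the end, for the whole second after the job is handed in: Robot still pressing the handle fully down (over 0.48 rad, over 0.8 N); jack upright, saddle within 16 mm of the lift point horizontally and carrying the pad with over 1.5 N; platform level within 0.025 rad; robot not touching the stand (all of step 2 and value of joint platform below 0.025 rad and horizontal distance between saddle_top and lift_point below 0.016 m and angle between jack's own z axis and vertical below 0.06 rad and contact force between any of the fingers, the arm and jack above 0.8 N and contact force between each of the fingers, the arm and stand below 0.3 N); the arm keeps its last pose, push and grip.
It fails at once if the robot pushes or lifts the stand itself (over 3 N) (contact force between any of the fingers, the arm and stand above 3 N).
It fails at once if the jack is tipped over (more than 0.5 rad) (angle between jack's own z axis and vertical above 0.5 rad).
It fails at once if a bystander is moved more than 20 mm (distance of any of ball_box, pen_cup, card_stack from where it was at the start of the episode above 0.02 m).
It also fails if it takes over 51 s, if anything falls off the work surface, if the arm or the gripper's body presses on something with over 40 N, if the wrist force passes 120 N, or if a joint passes its speed limit or range.

### The arm

A 6-joint arm with a two-finger parallel gripper is mounted at the origin on the work surface. World frame = base frame: x ahead of the robot, y to its left, z up, the work surface at z = 0. Lengths are in m, angles in rad, forces in N, time in s.
With the tool pointing down it reaches from about 0.225 to 0.875 m from the base axis. Payload 3.4 kg.
Tool frame: the origin (TCP) lies at the very end of the fingers, on their centre line; the grasp point (between the pads) lies 19 mm behind it; y points along the fingers, z is the direction in which the jaws open and shut, and the axes are right-handed (so a half turn about y gives the same grasp; the last joint's range is limited). The gripper opens to 85 mm and grips with 20 to 120 N. Pads are 22 mm wide; open, the fingers measure 114 mm over their backs; the gripper's body (76 mm by 85 mm) begins 54 mm behind the grasp point. The pads swing forward as they close: fully open they stand 13 mm farther back than shut.
Start: joints at [1.203, 0.276, 1.505, -0, 1.361, -0.121], TCP at [0.14, 0.558, 0.231] pointing down, gripper open.
Joint ranges: [-2.89, 2.89], [-0.75, 2.08], [0.22, 2.7], [-1.18, 4.32], [0.11, 2.71], [-2.7, 2.7]. Speed limits (rad/s): [2.57, 2.57, 3.14, 3.14, 3.14, 3.14].

### API

Orientations are given as a rotation vector (axis times angle).
In Python, from station import r gives the robot as it stands.
- The arm moves only by the shell command python3 -m handwheel 'ROWS' [OPENING] [FORCE]. ROWS is JSON, a list of rows, each a list of 4 numbers: the shift along the tool's x, y, z in units of 30 mm (1.0 is 30 mm), then the turn about the tool's y in units of 6 degrees (1.0 is 6 degrees). A call has 1 to 8 rows; each row shifts and turns the commanded pose from where the row before left it, along the tool's axes as they then stand; what a row does not reach is not made up. A row lasts 1/12 s, in which the tool goes at most 41.7 mm and 7.16 degrees, less where a joint would pass 70% of its speed; a pose out of reach is approached as far as the arm can. A call is refused whole if a number of a shift passes 1 or a number of a turn 1, either way. A call with a gripper value outside its range is refused whole. OPENING is the closure in counts, from 0 (fully open) to 255 (shut), set as the call begins (- or left out, the last holds). The fingers move at their own pace and stop on an object; FORCE is the grip in N (left out, the last holds). Time passes only in rows, so rows that do not move let the fingers close. It gives the time, the measured TCP pose, the force and the opening at its end, in the units of the state.
- r.observe(): the state, without advancing time (a new reading comes with each control period).
- r.camera(name): name is "side" or "top"; returns a dict with "image" (400x640x3 uint8, red, green, blue), "depth" (400x640 float32, m along the optical axis (not along the pixel's ray), 0 where there is no reading), "K" (3x3 intrinsics, pixels), "dist" ([k1, k2, p1, p2, k3] as OpenCV has them; the pictures are not rectified), "world_to_cam" (4x4, takes a point from world to camera coordinates). Camera axes: x right, y down, z forward; pixel columns grow to the right and rows downward; lengths in m; the calibration is good to about 2 mm. A picture is of the moment at which its call begins.
- r.close_job(): hands the job in, once; it reports no verdict.
The state is a dict: "t": time; "q": joint angles; "qd": joint speeds; "effort": joint torques, N m; "ee_pos": TCP position; "tool_rot": TCP orientation; "ft_force": force on the tool from outside, world axes, zero at the start; "torque": the same for the moment, N m; "finger_gap": opening from 0.0 (shut) to 1.0 (fully open).
Only numpy, scipy, OpenCV 4.12 (cv2) and the standard library are available. Lean on these libraries where they do the work, as an engineer would, in place of code of your own. Each camera call takes 0.05 s, during which the arm holds its last target.

## Working session

There is one attempt and no reset: what is moved stays moved. The work goes in short steps, Python scripts to look and compute and a shell command to move; the robot and the scene stay as the last step left them, time stands still between calls to the robot, and variables do not carry over. Pictures are saved under pics/ and viewed, and the job is handed in when it is done.

```bash
ls; mkdir -p pics; python3 - <<'E'
from station import r
import cv2,pickle
o=r.observe();print({k:o[k] for k in ('t','ee_pos','tool_rot','finger_gap','ft_force')})
for n in('side','top'):
    c=r.camera(n);pickle.dump(c,open(f'{n}0.pkl','wb'))
    cv2.imwrite(f'pics/{n}0.png',c['image'][:,:,::-1]);print(c['K'],c['dist'],c['world_to_cam'])
E
```

```text
pics
{'t': 0.0, 'ee_pos': array([0.14029849, 0.55705474, 0.23041613]), 'tool_rot': array([-1.56396632,  0.19412726, -0.19345227]), 'finger_gap': 1.0002302372935168, 'ft_force': array([-0.68554368,  0.44237922,  0.33407687])}
[[437.63395867   0.         317.79135568]
 [  0.         437.63395867 198.64454873]
 [  0.           0.           1.        ]] [0.03114283 0.         0.         0.         0.        ] [[-0.9624232   0.2712321  -0.01321891  0.60410841]
 [ 0.16240037  0.53587157 -0.82853351 -0.04673646]
 [-0.21764125 -0.79954662 -0.55978343  1.46251583]
 [ 0.          0.          0.          1.        ]]
[[458.88224571   0.         322.86631386]
 [  0.         458.88224571 203.97988603]
 [  0.           0.           1.        ]] [-0.06548649  0.          0.          0.          0.        ] [[ 0.00940246 -0.99973692  0.02092103  0.02333577]
 [-0.98334935 -0.01304141 -0.18125665  0.65725783]
 [ 0.18148181 -0.01886842 -0.98321327  1.42231151]
 [ 0.          0.          0.          1.        ]]
```

View pics/side0.png

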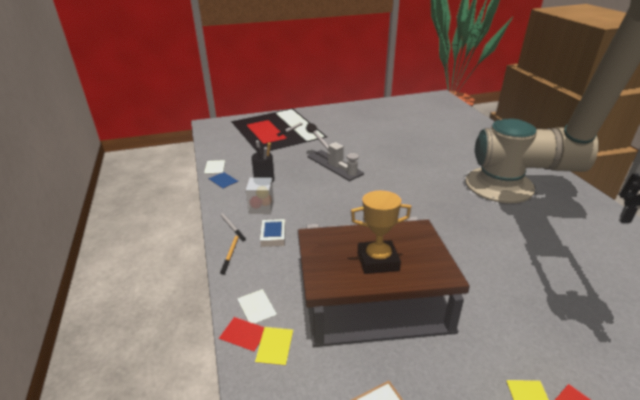

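View pics/top0.png

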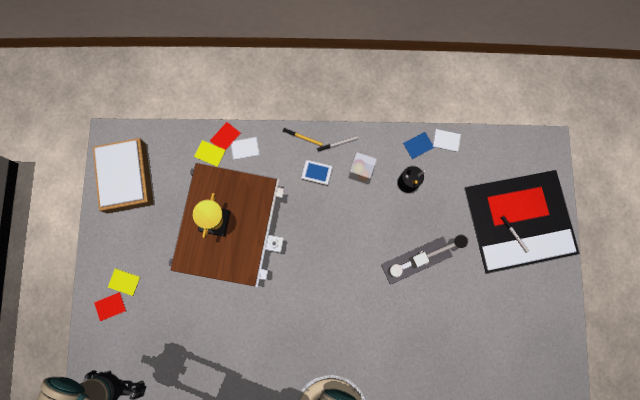

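The top view shows the stand at left with its front facing right, three tabs on the front edge, and the lift pad around (274,243). The jack has its saddle at about (396,271), grip block at (420,259) and handle pad at (461,241). The ball box, cup and cards are in the upper middle.

```bash
python3 - <<'E'
import cv2,pickle
c=pickle.load(open('top0.pkl','rb'))['image'][:,:,::-1]
for n,(u,v,w,h) in {'jk':(370,220,110,80),'pd':(235,165,60,125)}.items():
    s=min(800//w,600//h)
    cv2.imwrite(f'pics/{n}.png',cv2.resize(c[v:v+h,u:u+w],None,fx=s,fy=s,interpolation=cv2.INTER_CUBIC));print(n,s)
E
```

```text
jk 7
pd 4
```

View pics/jk.png

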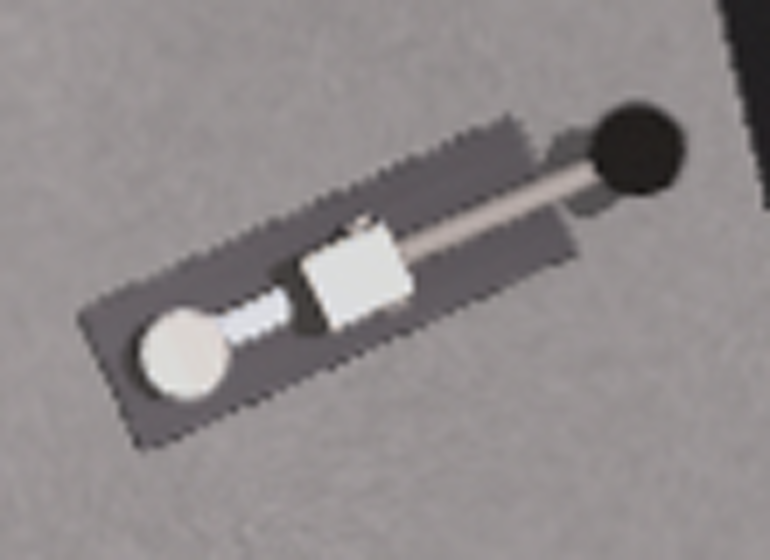

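View pics/pd.png

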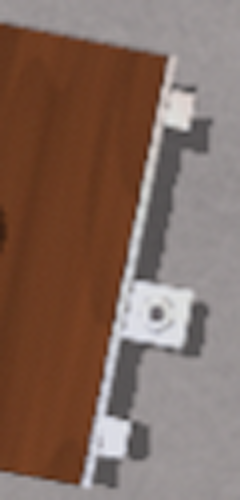

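The jack is clear of everything. Its saddle disc is at crop (184,354), block-top centre (358,279) and press pad (638,148). The lift pad's boss is at crop (158,313), and the platform's front edge runs from (172,57) to (88,487).

```bash
cat > h.py <<'E'
import numpy as np,cv2,pickle
from scipy.spatial.transform import Rotation as R
def ray(c,u,v):
    p=cv2.undistortPoints(np.array([[[u,v]]],float),c['K'],np.array(c['dist']))[0,0]
    W=np.array(c['world_to_cam']);Rw=W[:3,:3]
    return -Rw.T@W[:3,3],Rw.T@np.array([p[0],p[1],1.])
def atz(c,u,v,z):
    o,d=ray(c,u,v);return o+d*(z-o[2])/d[2]
def atd(c,u,v):
    o,d=ray(c,u,v);return o+d*np.median(c['depth'][int(round(v))-1:int(round(v))+2,int(round(u))-1:int(round(u))+2])
def proj(c,P):
    W=np.array(c['world_to_cam']);rv=cv2.Rodrigues(W[:3,:3])[0]
    return cv2.projectPoints(np.atleast_2d(np.array(P,float)),rv,W[:3,3],c['K'],np.array(c['dist']))[0][:,0]
E
python3 - <<'E'
from h import *
np.set_printoptions(precision=4,suppress=True)
c=pickle.load(open('top0.pkl','rb'))
def cr(u0,v0,s,x,y):return u0+(x+.5)/s-.5,v0+(y+.5)/s-.5
for n,a,z in [('saddle',cr(370,220,7,184,354),.078),('block',cr(370,220,7,358,279),.085),('pad',cr(370,220,7,638,148),.110),
 ('b1',cr(370,220,7,80,315),.01),('b2',cr(370,220,7,145,452),.01),('b3',cr(370,220,7,577,252),.01),('b4',cr(370,220,7,512,113),.01),
 ('boss',cr(235,165,4,158,313),.102),('e1',cr(235,165,4,174,57),.11),('e2',cr(235,165,4,90,487),.11),('box',(363,166),.09),('cup',(411,179),.12),('cards',(317,172),.025)]:
    print(n,atz(c,*a,z),atd(c,*a))
E
```

```text
saddle [ 0.4463 -0.1991  0.078 ] [ 0.4463 -0.1994  0.0764]
block [ 0.4798 -0.2768  0.085 ] [ 0.4799 -0.2769  0.0848]
pad [ 0.5371 -0.3985  0.11  ] [ 0.5367 -0.3971  0.1143]
b1 [ 0.4668 -0.1626  0.01  ] [ 0.4671 -0.1635  0.0035]
b2 [ 0.4036 -0.1923  0.01  ] [ 0.4037 -0.1938  0.0007]
b3 [ 0.4981 -0.3995  0.01  ] [ 0.4984 -0.4009  0.0054]
b4 [ 0.5639 -0.3706  0.01  ] [ 0.5652 -0.3737 -0.0007]
boss [0.5252 0.1808 0.102 ] [0.525  0.1807 0.1035]
e1 [0.7261 0.1733 0.11  ] [0.752  0.1821 0.0023]
e2 [0.392  0.2279 0.11  ] [0.3923 0.2404 0.0061]
box [ 0.7775 -0.0968  0.09  ] [ 0.7773 -0.0967  0.0908]
cup [ 0.7295 -0.2449  0.12  ] [ 0.7353 -0.2501  0.0963]
cards [0.7721 0.0508 0.025 ] [0.7713 0.0508 0.0281]
```

```bash
cat >> h.py <<'E'
def plan(pos,jaw,o=None):
    """jaw: world angle deg of the jaw axis (mod 180). Prints turn (units of 6deg) and shift in tool axes, before turning"""
    from station import r
    o=o or r.observe();M=R.from_rotvec(o['tool_rot']).as_matrix();p=o['ee_pos']
    a=np.degrees(np.arctan2(M[1,2],M[0,2]));s=np.sign(M[2,1])
    d=(jaw-a+90)%180-90
    print('t %.2f p %s y %s jaw %.2f F %s gap %.2f'%(o['t'],np.round(p,4),np.round(M[:,1],3),a,np.round(o['ft_force'],1),o['finger_gap']))
    M2=M@R.from_rotvec([0,np.radians(s*d),0]).as_matrix()
    D=np.array(pos)-p
    print('turn rows %.2f (alt %.2f)'%(s*d/6,s*(d-np.sign(d)*180)/6),'shift before turn',np.round(M.T@D/.03,2),' after turn',np.round(M2.T@D/.03,2), 'q',np.round(o['q'],2))
E
python3 -c "
from h import *
plan([.4798,-.2768,.15],24.6)"
```

```text
t 0.10 p [0.1403 0.5571 0.2305] y [-0.001 -0.002 -1.   ] jaw 75.86 F [ 0.2 -0.1 -1. ] gap 1.00
turn rows 8.54 (alt -21.46) shift before turn [ 17.76   2.72 -24.19]  after turn [29.98  2.72 -1.28] q [ 1.2   0.28  1.51 -0.    1.36 -0.12]
```

```bash
python3 -m handwheel '[[0,0,0,1],[0,0,0,1],[0,0,0,1],[0,0,0,1],[0,0,0,1],[0,0,0,1],[0,0,0,1],[0,0,0,1]]' 0 60; python3 -m handwheel '[[0,0,0,0.54],[1,0,0,0],[1,0,0,0],[1,0,0,0],[1,0,0,0],[1,0,0,0],[1,0,0,0],[1,0,0,0]]'; python3 -c "
from h import *
plan([.4798,-.2768,.15],24.6)"
```

```text
t: 0.77
ee_pos: [0.1404, 0.5573, 0.2308]
tool_rot: [-1.4, 0.848, -0.848]
ft_force: [-0.4, -0.9, -0.4]
finger_gap: 1.005
t: 1.43
ee_pos: [0.228, 0.3651, 0.231]
tool_rot: [-1.383, 0.887, -0.887]
ft_force: [1.1, -0.7, 0.4]
finger_gap: 1.002
t 1.43 p [0.228  0.3651 0.231 ] y [-0.    -0.001 -1.   ] jaw 24.65 F [ 1.1 -0.7  0.4] gap 1.00
turn rows 0.01 (alt -29.99) shift before turn [22.95  2.71 -1.3 ]  after turn [22.95  2.71 -1.28] q [ 0.85  0.06  1.78 -0.    1.3   0.42]
```

```bash
python3 -m handwheel '[[1,0,0,0],[1,0,0,0],[1,0,0,0],[1,0,0,0],[1,0,0,0],[1,0,0,0],[1,0,0,0],[1,0,0,0]]'; python3 -m handwheel '[[1,0,0,0],[1,0,0,0],[1,0,0,0],[1,0,0,0],[1,0,0,0],[1,0,0,0],[1,0,0,0],[1,0,0,0]]';python3 -m handwheel '[[1,0,-0.3,0],[1,0,-0.3,0],[1,0,-0.3,0],[1,0,-0.2,0],[1,0,-0.2,0],[0.9,0,0,0],[0,0,0,0],[0,0,0,0]]'; python3 -c "
from h import *
plan([.4798,-.2768,.15],24.6)
from station import r
c=r.camera('top');cv2.imwrite('pics/t1.png',c['image'][150:350,300:560,::-1].repeat(3,0).repeat(3,1))"
```

```text
t: 2.1
ee_pos: [0.3279, 0.1471, 0.2312]
tool_rot: [-1.382, 0.887, -0.887]
ft_force: [0.4, 0.6, 0.3]
finger_gap: 0.998
t: 2.77
ee_pos: [0.428, -0.0711, 0.231]
tool_rot: [-1.382, 0.888, -0.887]
ft_force: [0.1, 0.3, -0.2]
finger_gap: 0.999
t: 3.43
ee_pos: [0.4662, -0.2478, 0.2304]
tool_rot: [-1.381, 0.89, -0.887]
ft_force: [1.3, -0.0, -0.1]
finger_gap: 1.001
t 3.43 p [ 0.4662 -0.2478  0.2304] y [-0.001  0.001 -1.   ] jaw 24.51 F [ 1.3 -0.  -0.1] gap 1.00
turn rows -0.02 (alt 29.98) shift before turn [1.07 2.68 0.01]  after turn [1.07 2.68 0.01] q [-0.62  0.21  1.6   0.    1.33 -1.05]
```

View pics/t1.png

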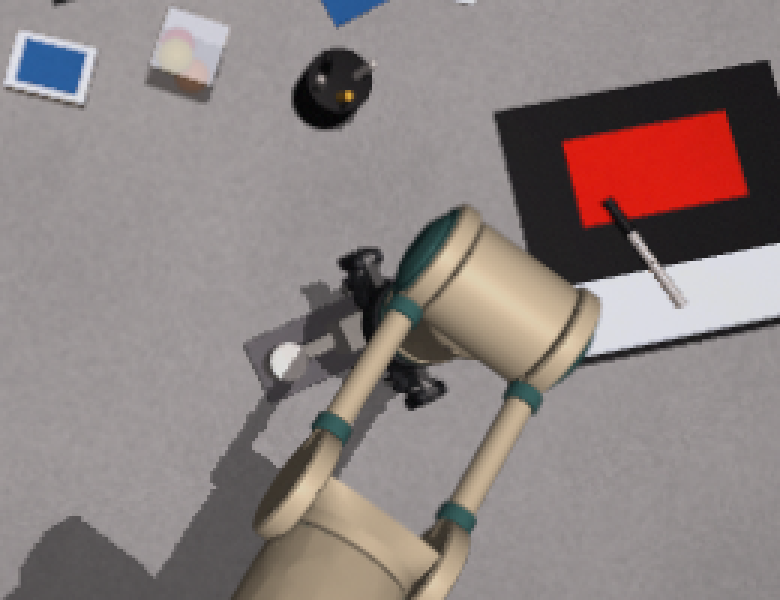

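The gripper is over the jack with its jaws straddling the jack axis, and the bystanders are untouched. I need one more x unit, then the descent.

```bash
python3 -m handwheel '[[0.57,0,0,0],[0.5,0,0,0],[0,0.9,0,0],[0,0.9,0,0],[0,0.9,0,0],[0,0,0,0],[0,0,0,0],[0,0,0,0]]'; python3 -c "
from h import *
plan([.4798,-.2768,.042],24.6)
from station import r
for n in ('top','side'):
    c=r.camera(n);u,v=proj(c,[.4798,-.2768,.085])[0].astype(int);print(u,v)
    cv2.imwrite('pics/g1%s.png'%n,cv2.resize(c['image'][v-55:v+55,u-75:u+75,::-1],None,fx=5,fy=5,interpolation=cv2.INTER_CUBIC))"
```

```text
t: 4.15
ee_pos: [0.4802, -0.2757, 0.1517]
tool_rot: [-1.383, 0.885, -0.888]
ft_force: [0.2, -0.1, 0.4]
finger_gap: 1.001
t 4.15 p [ 0.4802 -0.2757  0.1517] y [ 0.002 -0.001 -1.   ] jaw 24.68 F [ 0.2 -0.1  0.4] gap 1.00
turn rows 0.01 (alt -29.99) shift before turn [ 0.02  3.66 -0.03]  after turn [ 0.02  3.66 -0.03] q [-0.65  0.3   1.68  0.    1.16 -1.08]
420 259
336 145
```

View pics/g1side.png

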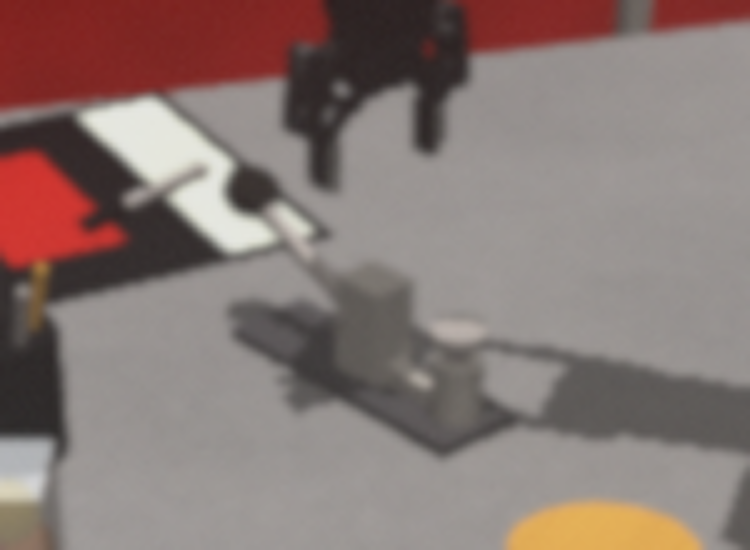

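View pics/g1top.png

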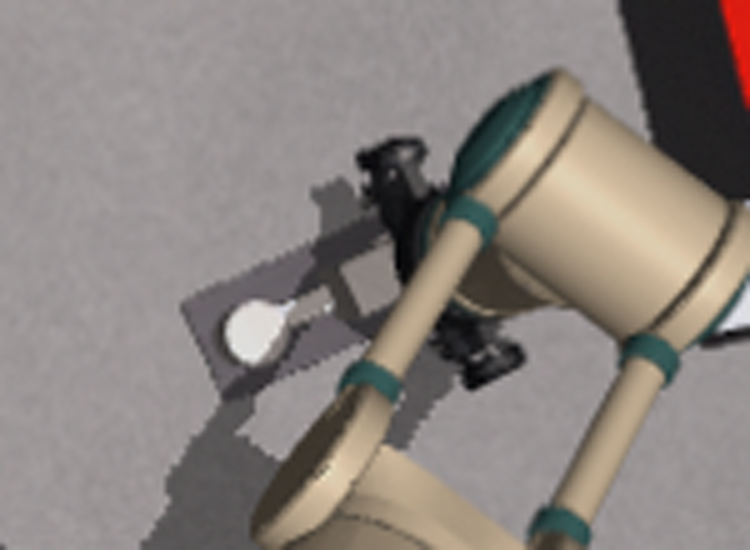

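The fingers straddle the block evenly: in the side crop the tips' midpoint x is about 375 and the block is at 378. I descend and grip.

```bash
python3 -m handwheel '[[0,0.7,0,0],[0,0.7,0,0],[0,0.7,0,0],[0,0.7,0,0],[0,0.5,0,0],[0,0.36,0,0],[0,0,0,0],[0,0,0,0]]'; python3 -m handwheel '[[0,0,0,0],[0,0,0,0],[0,0,0,0],[0,0,0,0],[0,0,0,0],[0,0,0,0],[0,0,0,0],[0,0,0,0]]' 255 60;python3 -m handwheel '[[0,0,0,0],[0,0,0,0],[0,0,0,0],[0,0,0,0],[0,0,0,0]]';  python3 -c "
from h import *
plan([.5115,.0969,.042],-9.3)"
```

```text
t: 4.92
ee_pos: [0.4802, -0.2764, 0.0414]
tool_rot: [-1.382, 0.886, -0.888]
ft_force: [0.1, -0.4, 0.3]
finger_gap: 0.996
t: 5.58
ee_pos: [0.4801, -0.2764, 0.0414]
tool_rot: [-1.382, 0.886, -0.888]
ft_force: [-0.7, 0.7, 5.3]
finger_gap: 0.414
t: 6.0
ee_pos: [0.48, -0.2764, 0.0414]
tool_rot: [-1.382, 0.886, -0.888]
ft_force: [-1.7, -0.5, 5.0]
finger_gap: 0.412
t 6.00 p [ 0.48   -0.2764  0.0414] y [ 0.001 -0.001 -1.   ] jaw 24.62 F [-1.7 -0.5  5. ] gap 0.41
turn rows 5.65 (alt -24.35) shift before turn [-10.87  -0.03   6.14]  after turn [-12.45  -0.03  -0.98] q [-0.65  0.42  1.82  0.    0.91 -1.08]
```

```bash
python3 -m handwheel '[[0,-0.3,0,0],[0,-0.4,0,0],[0,0,0,0.65],[0,0,0,1],[0,0,0,1],[0,0,0,1],[0,0,0,1],[0,0,0,1]]' - 90; python3 -m handwheel '[[0,0,0,0],[0,0,0,0],[0,0,0,0]]';  python3 -c "
from h import *
plan([.5002,.0278,.062],-9.3)
from station import r
for n in ('side',):
    c=r.camera(n);u,v=proj(c,[.4798,-.2768,.085])[0].astype(int);print(u,v)
    cv2.imwrite('pics/g2%s.png'%n,cv2.resize(c['image'][v-55:v+55,u-75:u+75,::-1],None,fx=5,fy=5,interpolation=cv2.INTER_CUBIC))"
```

```text
t: 6.67
ee_pos: [0.4781, -0.2749, 0.0601]
tool_rot: [-1.126, 1.335, -1.328]
ft_force: [-0.6, -0.4, -8.9]
finger_gap: 0.412
t: 6.92
ee_pos: [0.4789, -0.2755, 0.0608]
tool_rot: [-1.13, 1.328, -1.324]
ft_force: [-0.9, -0.3, -8.8]
finger_gap: 0.412
t 6.92 p [ 0.4789 -0.2755  0.0608] y [-0.002  0.001 -1.   ] jaw -9.15 F [-0.9 -0.3 -8.8] gap 0.41
turn rows 0.02 (alt -29.98) shift before turn [-10.09  -0.03  -0.91]  after turn [-10.09  -0.03  -0.93] q [-0.65  0.39  1.8   0.    0.95 -0.49]
336 145
```

View pics/g2side.png

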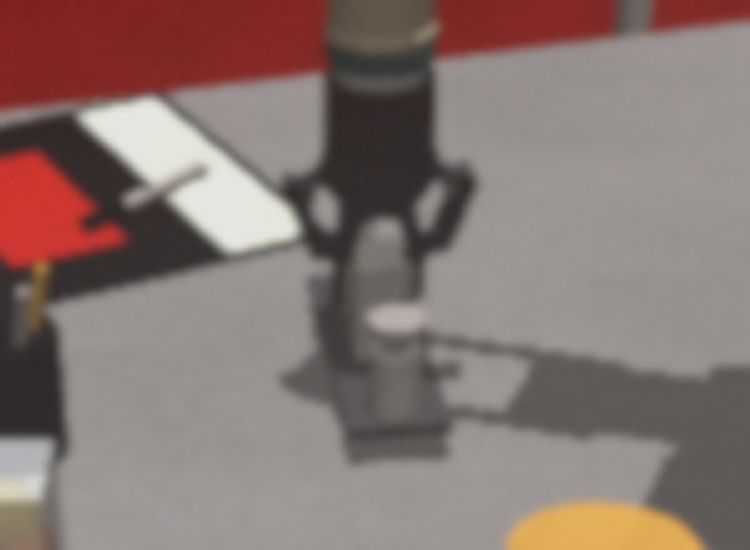

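The jack is in the air (8.8 N), turned, and looks level. I carry it to the staging point in front of the pad.

```bash
python3 -m handwheel '[[-0.4,0,0,0],[-0.8,0,-0.1,0],[-0.9,0,-0.1,0],[-0.9,0,-0.1,0],[-0.9,0,-0.1,0],[-0.9,0,-0.1,0],[-0.9,0,-0.1,0],[-0.9,0,-0.1,0]]'; python3 -m handwheel '[[-0.9,0,-0.1,0],[-0.9,0,-0.1,0],[-0.9,0,-0.1,0],[-0.6,0,0,0],[-0.1,0,0,0],[0,0,0,0],[0,0,0,0],[0,0,0,0]]';  python3 -c "
from h import *
plan([.5002,.0278,.062],-9.3)
from station import r
for n in ('side','top'):
    c=r.camera(n);pickle.dump(c,open(n+'1.pkl','wb'));u,v=proj(c,[.51,.1,.085])[0].astype(int);u=max(u,90);print(u-90,v-60)
    cv2.imwrite('pics/g3%s.png'%n,cv2.resize(c['image'][v-60:v+60,u-90:u+70,::-1],None,fx=5,fy=5,interpolation=cv2.INTER_CUBIC))"
```

```text
t: 7.63
ee_pos: [0.4904, -0.0753, 0.0616]
tool_rot: [-1.128, 1.327, -1.326]
ft_force: [-0.4, 0.9, -8.1]
finger_gap: 0.408
t: 8.3
ee_pos: [0.4982, 0.0243, 0.0615]
tool_rot: [-1.129, 1.327, -1.328]
ft_force: [-0.6, 0.5, -7.4]
finger_gap: 0.413
t 8.30 p [0.4982 0.0243 0.0615] y [-0. -0. -1.] jaw -9.28 F [-0.6  0.5 -7.4] gap 0.41
turn rows 0.00 (alt -30.00) shift before turn [-0.13 -0.02  0.05]  after turn [-0.13 -0.02  0.05] q [-0.09  0.32  1.91 -0.    0.9   0.07]
277 145
210 188
```

View pics/g3side.png

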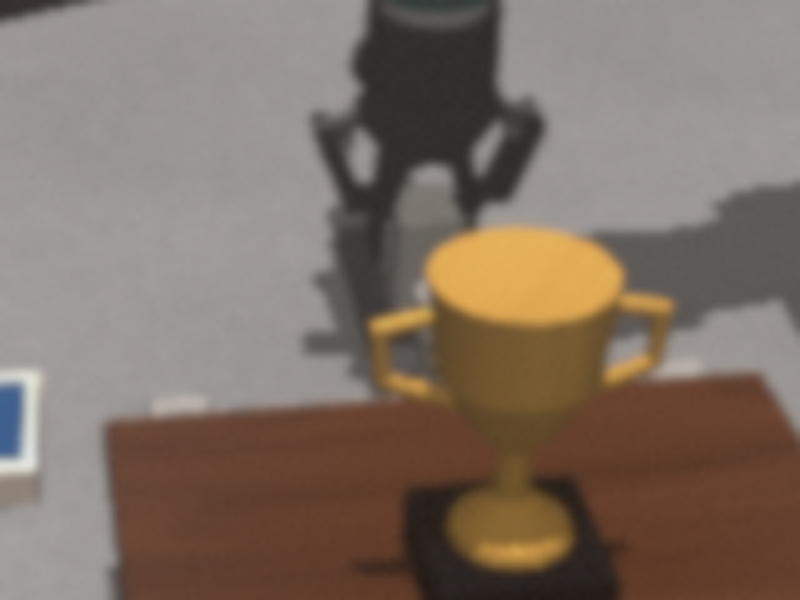

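View pics/g3top.png

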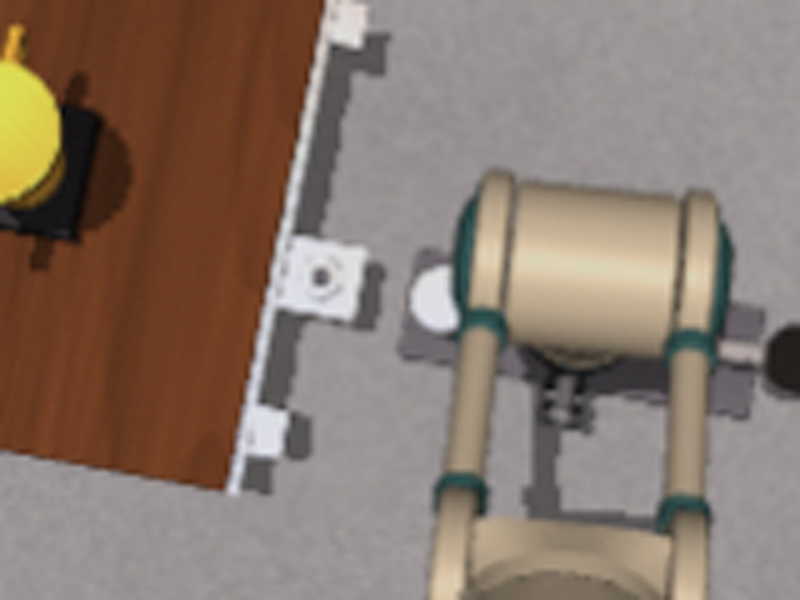

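The jack is staged just outside the pad. Its saddle disc has its left rim at crop x=410, centre about (443,300), and the boss is at (321,277). The alignment looks right; I check the numbers.

```bash
python3 - <<'E'
from h import *
c=pickle.load(open('top1.pkl','rb'))
f=lambda x,y:(210+(x+.5)/5-.5,188+(y+.5)/5-.5)
s=atz(c,*f(443,300),.098);b=atz(c,*f(321,277),.102)
a=np.radians(80.7)
print(s,b,'expected saddle',.4982+.085*np.cos(a),.0243+.085*np.sin(a))
h=atz(c,*f(798,357),.13);print(h,np.degrees(np.arctan2(*(s-h)[[1,0]])))
for z,p in((.01,[(405,355),(747,415)]),(.01,[(420,248),(763,306)])):
    A,B=[atz(c,*f(*q),z+.02) for q in p];print(A,B,np.degrees(np.arctan2(*(A-B)[[1,0]])))
E
```

```text
[0.51184272 0.10644559 0.098     ] [0.52476675 0.18181176 0.102     ] expected saddle 0.5119363247937857 0.10818273589457862
[ 0.47695823 -0.10936882  0.13      ] 80.81806147378872
[0.48199682 0.13257142 0.03      ] [ 0.44581405 -0.08825289  0.03      ] 80.69459268792242
[0.55140897 0.12430154 0.03      ] [ 0.51617218 -0.09892739  0.03      ] 81.02984814261593
```

```bash
python3 -m handwheel '[[0,0.3,0,0],[0,0.3,0,0],[0,0,0,0],[0,0,0,0],[0,0,0,0]]';  python3 -c "
from h import *
plan([.5113,.0985,.0435],-9.3)"
```

```text
t: 8.82
ee_pos: [0.4978, 0.0248, 0.043]
tool_rot: [-1.129, 1.329, -1.327]
ft_force: [0.9, 0.2, -8.1]
finger_gap: 0.411
t 8.82 p [0.4978 0.0248 0.043 ] y [-0.002  0.    -1.   ] jaw -9.30 F [ 0.9  0.2 -8.1] gap 0.41
turn rows 0.00 (alt -30.00) shift before turn [-2.5  -0.02  0.05]  after turn [-2.5  -0.02  0.05] q [-0.09  0.35  1.94  0.    0.86  0.07]
```

```bash
python3 -m handwheel '[[-0.3,0,0,0],[-0.5,0,0,0],[-0.5,0,0,0],[-0.5,0,0.05,0],[-0.4,0,0,0],[-0.3,0,0,0],[0,0,0,0],[0,0,0,0]]';  python3 -c "
from h import *
plan([.5113,.0985,.0413],-9.3)"
```

```text
t: 9.48
ee_pos: [0.5117, 0.0991, 0.0434]
tool_rot: [-1.13, 1.326, -1.327]
ft_force: [0.2, 0.0, -7.2]
finger_gap: 0.406
t 9.48 p [0.5117 0.0991 0.0434] y [-0. -0. -1.] jaw -9.19 F [ 0.2  0.  -7.2] gap 0.41
turn rows 0.02 (alt -29.98) shift before turn [ 0.02  0.07 -0.01]  after turn [ 0.02  0.07 -0.01] q [ 0.06  0.38  1.89 -0.    0.88  0.22]
```

```bash
python3 -m handwheel '[[0,0.05,0,0],[0,0.03,0,0],[0,0,0,0],[0,0,0,0]]'; python3 -m handwheel '[[0,0,0,0],[0,0,0,0],[0,0,0,0],[0,0,0,0],[0,0,0,0],[0,0,0,0],[0,0,0,0],[0,0,0,0]]' 0 60;  python3 -c "
from h import *
plan([.5113,.0985,.15],-9.3)
from station import r
for n in ('side','top'):
    c=r.camera(n);pickle.dump(c,open(n+'2.pkl','wb'));u,v=proj(c,[.51,.1,.085])[0].astype(int);u=max(u,90);print(u-90,v-60)
    cv2.imwrite('pics/g4%s.png'%n,cv2.resize(c['image'][v-60:v+60,u-90:u+70,::-1],None,fx=5,fy=5,interpolation=cv2.INTER_CUBIC))"
```

```text
t: 9.82
ee_pos: [0.5117, 0.0983, 0.0415]
tool_rot: [-1.128, 1.328, -1.328]
ft_force: [-1.8, 0.3, -2.6]
finger_gap: 0.418
t: 10.48
ee_pos: [0.512, 0.0987, 0.0411]
tool_rot: [-1.128, 1.327, -1.327]
ft_force: [0.2, 0.1, 0.0]
finger_gap: 0.997
t 10.48 p [0.512  0.0987 0.0411] y [ 0.  0. -1.] jaw -9.28 F [0.2 0.1 0. ] gap 1.00
turn rows 0.00 (alt -30.00) shift before turn [ 0.01 -3.63 -0.02]  after turn [ 0.01 -3.63 -0.02] q [0.06 0.38 1.89 0.   0.87 0.22]
277 145
210 188
```

View pics/g4side.png

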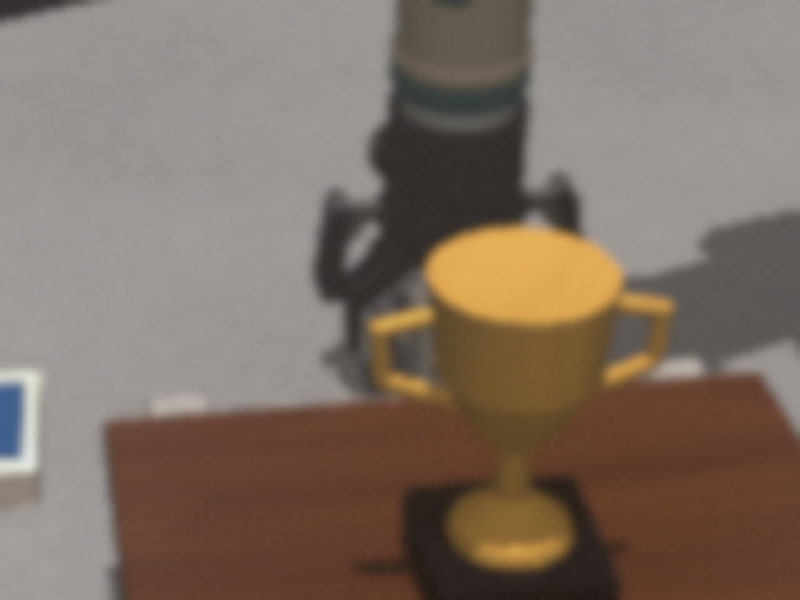

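View pics/g4top.png

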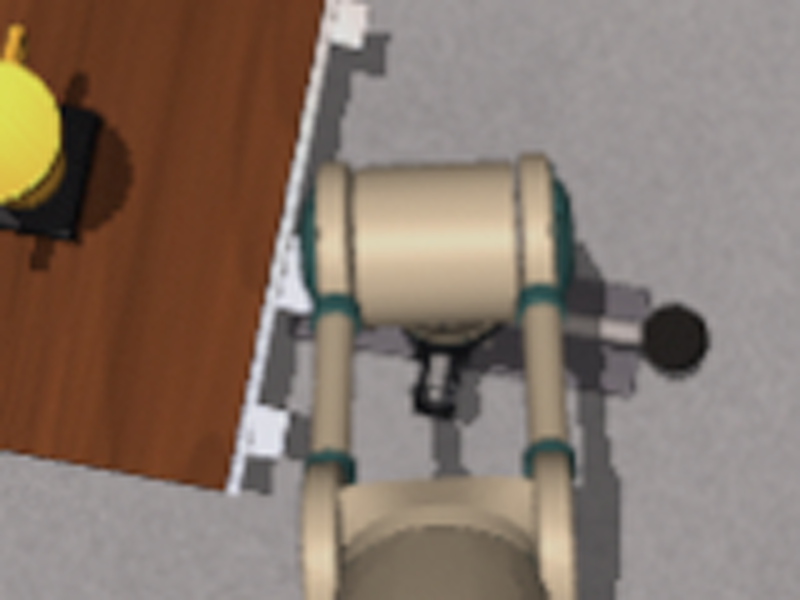

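The jack has been released with its handle up and nothing disturbed. I rise straight up and then back off for a clear view.

```bash
python3 -m handwheel '[[0,-0.5,0,0],[0,-0.9,0,0],[0,-1,0,0],[0,-1,0,0],[0,-1,0,0],[0,-0.7,0,0],[1,0,0,0],[1,0,0,0]]'; python3 -m handwheel '[[1,0,0,0],[1,0,0,0],[1,0,0,0],[0.4,0,0,0],[0,0,0,0],[0,0,0,0],[0,0,0,0],[0,0,0,0]]' 255 60;  python3 -c "
from h import *
plan([.5113,.0985,.15],-9.3)
from station import r
for n in ('side','top'):
    c=r.camera(n);pickle.dump(c,open(n+'3.pkl','wb'));u,v=proj(c,[.51,.1,.085])[0].astype(int);u=max(u,90);print(u-90,v-60)
    cv2.imwrite('pics/g5%s.png'%n,cv2.resize(c['image'][v-60:v+60,u-90:u+70,::-1],None,fx=5,fy=5,interpolation=cv2.INTER_CUBIC))"
```

```text
t: 11.25
ee_pos: [0.5034, 0.0398, 0.196]
tool_rot: [-1.126, 1.322, -1.327]
ft_force: [-0.4, -0.3, -0.9]
finger_gap: 1.001
t: 11.92
ee_pos: [0.486, -0.0599, 0.194]
tool_rot: [-1.128, 1.327, -1.326]
ft_force: [-0.4, -0.2, -0.1]
finger_gap: 0.003
t 11.92 p [ 0.486  -0.0599  0.194 ] y [-0.     0.001 -1.   ] jaw -9.20 F [-0.4 -0.2 -0.1] gap 0.00
turn rows 0.02 (alt -29.98) shift before turn [-5.35  1.47 -0.01]  after turn [-5.35  1.47 -0.02] q [-0.27  0.17  1.74  0.    1.23 -0.11]
277 145
210 188
```

View pics/g5top.png

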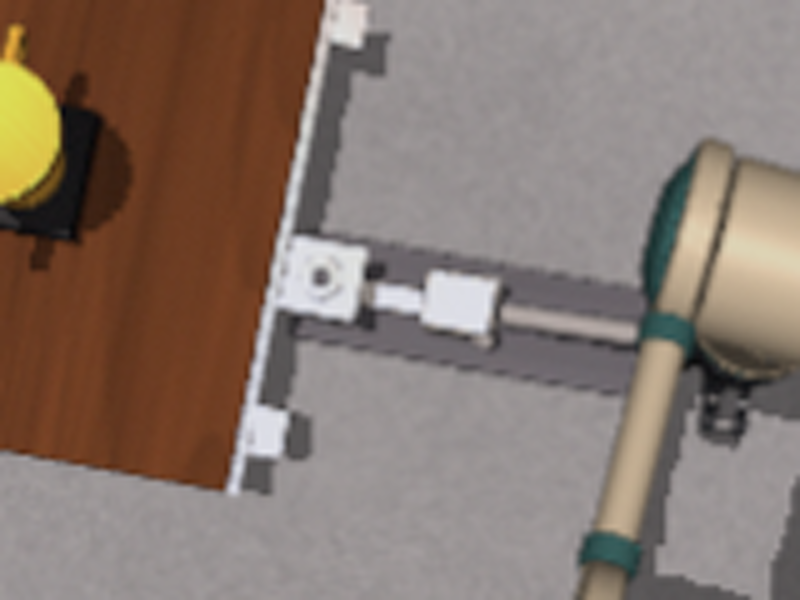

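The jack stands under the lift pad: boss at (321,277), block-top centre about (460,304). In the previous picture the handle pad was at (675,338).

```bash
python3 - <<'E'
from h import *
c=pickle.load(open('top3.pkl','rb'))
f=lambda x,y:(210+(x+.5)/5-.5,188+(y+.5)/5-.5)
k=atz(c,*f(460,304),.085);b=atz(c,*f(321,277),.102);h=atz(c,*f(675,338),.110);print(k,b,h)
A,B=[atz(c,*f(*q),.01) for q in [(300,338),(632,393)]];print(np.degrees(np.arctan2(*(A-B)[[1,0]])))
A,B=[atz(c,*f(*q),.01) for q in [(370,243),(640,288)]];print(np.degrees(np.arctan2(*(A-B)[[1,0]])))
u=(b-h)[:2];print(np.linalg.norm(u),np.degrees(np.arctan2(u[1],u[0])))
for a in (80.7,):
    e=np.array([np.cos(np.radians(a)),np.sin(np.radians(a))])
    for o in (k[:2],np.array([.5115,.0985])):
        s=o+.085*e;d=s-b[:2];print('saddle',s,'err',d, 'pad up',o-.14*e,'down',o-.145*e)
from h import plan
plan([*(np.array([.5115,.0985])-.143*e),.125],-9.3)
E
```

```text
[0.51060807 0.0962429  0.085     ] [0.52476675 0.18181176 0.102     ] [ 0.48911619 -0.03631581  0.11      ]
81.28342882146805
81.18993541445471
0.22102172353266716 80.71770251565032
saddle [0.52434439 0.18012563] err [-0.00042236 -0.00168613] pad up [ 0.48798353 -0.0419169 ] down [ 0.48717551 -0.04685118]
saddle [0.52523632 0.18238274] err [0.00046958 0.00057097] pad up [ 0.48887547 -0.0396598 ] down [ 0.48806745 -0.04459408]
t 12.02 p [ 0.486 -0.06   0.194] y [-0.     0.001 -1.   ] jaw -9.18 F [-0.2 -0.6  0.1] gap 0.00
turn rows 0.02 (alt -29.98) shift before turn [-0.58  2.3  -0.01]  after turn [-0.58  2.3  -0.01] q [-0.27  0.17  1.74  0.    1.23 -0.11]
```

The saddle is within about 2 mm of the lift point. I move over the handle pad and press down in small steps.

```bash
python3 -m handwheel '[[-0.6,0,0,0],[0,0.8,0,0],[0,0.8,0,0],[0,0.7,0,0],[0,0.2,0,0],[0,0,0,0],[0,0,0,0],[0,0,0,0]]';python3 -c "
from h import *
plan([.4882,-.0415,.110],-9.3)
from station import r
for n in ('side','top'):
    c=r.camera(n);u,v=proj(c,[.49,0.,.085])[0].astype(int);u=max(u,90);print(u-90,v-60)
    cv2.imwrite('pics/g6%s.png'%n,cv2.resize(c['image'][v-60:v+60,u-90:u+70,::-1],None,fx=5,fy=5,interpolation=cv2.INTER_CUBIC))"
```

```text
t: 12.68
ee_pos: [0.4899, -0.0435, 0.1203]
tool_rot: [-1.127, 1.325, -1.329]
ft_force: [-0.0, -0.3, 0.3]
finger_gap: 0.004
t 12.68 p [ 0.4899 -0.0435  0.1203] y [ 0.003 -0.001 -1.   ] jaw -9.26 F [-0.  -0.3  0.3] gap 0.00
turn rows 0.01 (alt -29.99) shift before turn [-0.06  0.34 -0.07]  after turn [-0.06  0.34 -0.07] q [-0.23  0.24  1.85  0.    1.04 -0.07]
271 126
242 195
```

View pics/g6side.png

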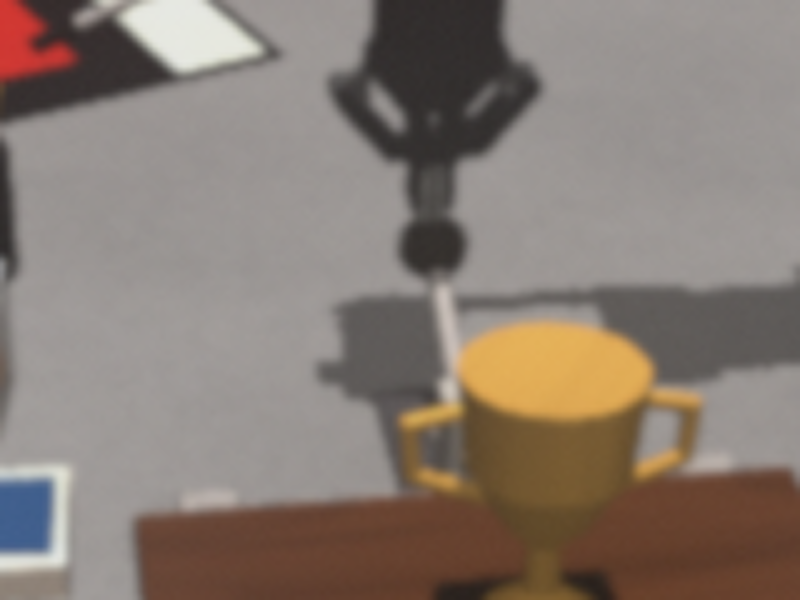

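View pics/g6top.png

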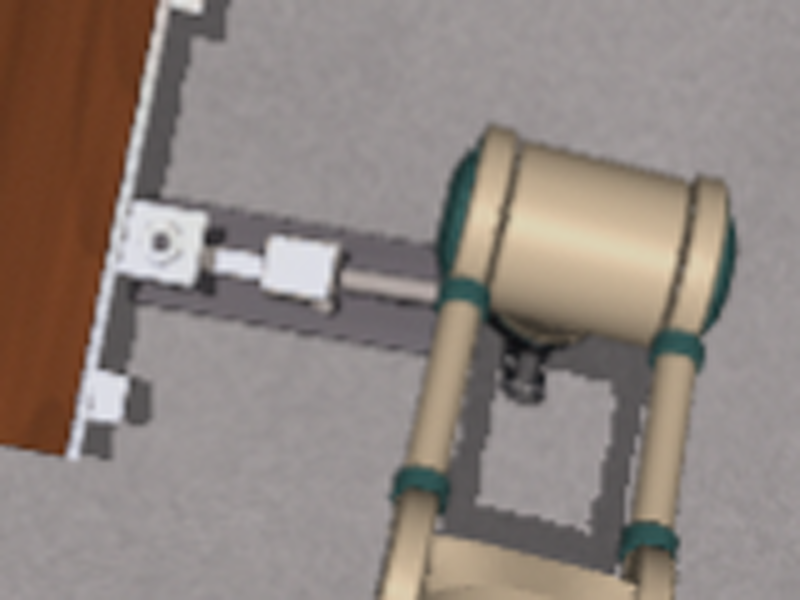

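The fingertips are right above the press pad: in the side crop the fingers are at x≈432 and the pad is at (433,245). I press.

```bash
python3 -m handwheel '[[0,0.3,-0.06,0],[0,0.3,0,0],[0,0.4,0,0],[0,0.4,0,0],[0,0.4,0,0],[0,0,0,0],[0,0,0,0]]';python3 -m handwheel '[[0,0.2,0,0],[0,0.2,0,0],[0,0.15,0,0],[0,0.1,0,0],[0,0.1,0,0],[0,0,0,0],[0,0,0,0],[0,0,0,0]]'
```

```text
t: 13.37
ee_pos: [0.4868, -0.0438, 0.0649]
tool_rot: [-1.129, 1.327, -1.328]
ft_force: [-1.1, -3.6, 4.8]
finger_gap: -0.003
t: 14.03
ee_pos: [0.4872, -0.0441, 0.0442]
tool_rot: [-1.129, 1.325, -1.329]
ft_force: [-3.6, -4.8, 12.7]
finger_gap: -0.002
```

```bash
python3 -c "
from h import *
plan([.4882,-.0415,.110],-9.3)
from station import r
for n in ('side','top'):
    c=r.camera(n);pickle.dump(c,open(n+'4.pkl','wb'));u,v=proj(c,[.49,0.05,.085])[0].astype(int);u=max(u,90);print(u-90,v-60)
    cv2.imwrite('pics/g7%s.png'%n,cv2.resize(c['image'][v-60:v+60,u-90:u+70,::-1],None,fx=5,fy=5,interpolation=cv2.INTER_CUBIC))"
```

```text
t 14.03 p [ 0.4872 -0.0441  0.0442] y [ 0.001 -0.002 -1.   ] jaw -9.23 F [-3.6 -4.8 12.7] gap -0.00
turn rows 0.01 (alt -29.99) shift before turn [-0.09 -2.19  0.02]  after turn [-0.09 -2.19  0.02] q [-0.23  0.33  1.96 -0.    0.85 -0.07]
277 134
226 195
```

View pics/g7side.png

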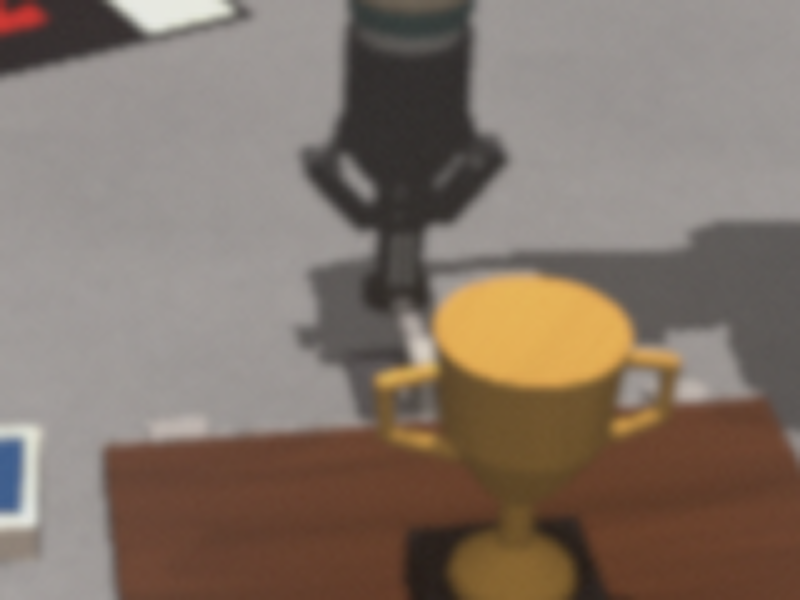

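View pics/g7top.png

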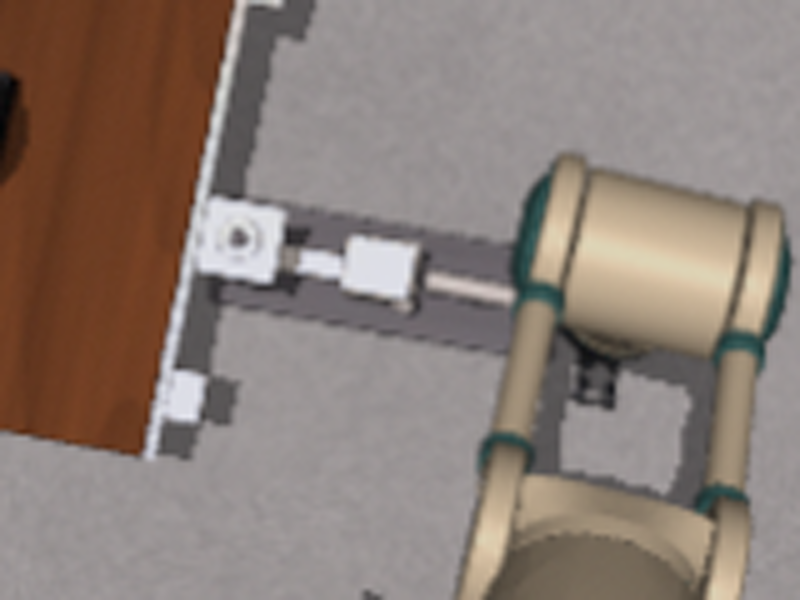

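The handle is down and the platform's front is visibly higher. I check the platform height by depth and the jack's position.

```bash
python3 - <<'E'
from h import *
f=lambda u0,v0,x,y:(u0+(x+.5)/5-.5,v0+(y+.5)/5-.5)
for n,boss,blk in(('top3',f(210,188,321,277),f(210,188,460,304)),('top4',f(226,195,239,238),f(226,195,380,268))):
    c=pickle.load(open(n+'.pkl','rb'));print(n,'boss',atd(c,*boss),atz(c,*boss,.102 if n=='top3' else .125),'block',atz(c,*blk,.085))
    pts=[atd(c,u,v) for u,v in((262,195),(255,235),(252,262),(240,262),(257,185))];print(np.round([p[2] for p in pts],4))
E
```

```text
top3 boss [0.52480454 0.18184577 0.10160902] [0.52476675 0.18181176 0.102     ] block [0.51060807 0.0962429  0.085     ]
[0.1145 0.1155 0.1128 0.1161 0.1163]
top4 boss [0.52517837 0.18128628 0.12278969] [0.52496087 0.18109201 0.125     ] block [0.51123172 0.09625364 0.085     ]
[0.1345 0.131  0.1299 0.132  0.1288]
```

The boss rose 21 mm, so the platform is at about −0.008 rad, and the jack is unmoved. Now all the way up.

```bash
python3 -m handwheel '[[0,0,0,0],[0,-0.2,0,0],[0,-0.4,0,0],[0,-0.4,0,0],[0,-0.4,0,0],[0,-0.4,0,0],[0,-0.4,0,0],[0,-0.35,0,0]]';python3 -m handwheel '[[0,0,0,0],[0,0,0,0],[0,0,0,0],[0,0,0,0],[0,0,0,0],[0,0,0,0]]'; python3 -c "
from h import *
plan([.4882,-.0415,.044],-9.3)
from station import r
for n in ('side','top'):
    c=r.camera(n);pickle.dump(c,open(n+'5.pkl','wb'));u,v=proj(c,[.49,0.05,.085])[0].astype(int);u=max(u,90);print(u-90,v-60)
    cv2.imwrite('pics/g8%s.png'%n,cv2.resize(c['image'][v-60:v+60,u-90:u+70,::-1],None,fx=5,fy=5,interpolation=cv2.INTER_CUBIC))
pts=[atd(c,u,v) for u,v in((262,195),(255,235),(252,262),(240,262),(257,185))];print(np.round([p[2] for p in pts],4))
"
```

```text
t: 14.8
ee_pos: [0.4865, -0.0424, 0.1199]
tool_rot: [-1.127, 1.329, -1.327]
ft_force: [-0.0, 0.1, 0.1]
finger_gap: -0.003
t: 15.3
ee_pos: [0.4865, -0.043, 0.1184]
tool_rot: [-1.129, 1.329, -1.327]
ft_force: [0.0, 0.2, 0.2]
finger_gap: 0.001
t 15.30 p [ 0.4865 -0.043   0.1184] y [-0.001  0.001 -1.   ] jaw -9.28 F [0.  0.2 0.2] gap 0.00
turn rows 0.00 (alt -30.00) shift before turn [-0.06  2.48  0.05]  after turn [-0.06  2.48  0.05] q [-0.23  0.24  1.86  0.    1.04 -0.07]
277 134
226 195
[0.1138 0.1144 0.1122 0.1166 0.1166]
```

View pics/g8side.png

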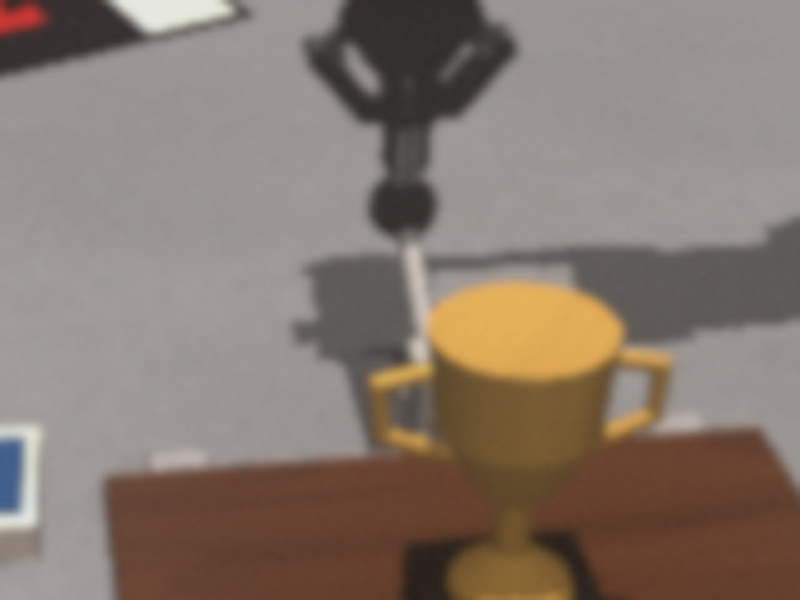

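View pics/g8top.png

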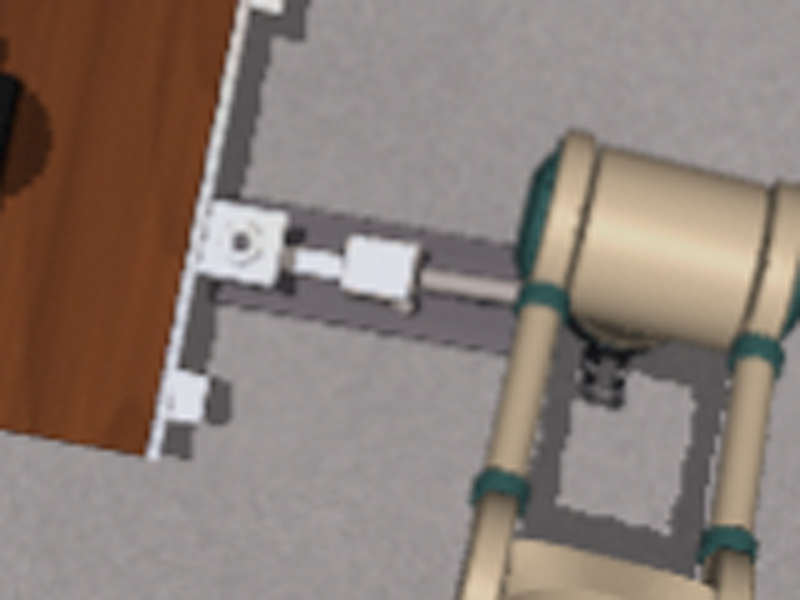

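The handle is back up and the platform is down on its stops again, its front surface points back at about 0.115 m. The jack is unmoved. Second stroke.

```bash
python3 -m handwheel '[[0,0.3,0,0],[0,0.3,0,0],[0,0.4,0,0],[0,0.4,0,0],[0,0.4,0,0],[0,0,0,0],[0,0,0,0]]';python3 -m handwheel '[[0,0.2,0,0],[0,0.2,0,0],[0,0.15,0,0],[0,0.1,0,0],[0,0.05,0,0],[0,0,0,0],[0,0,0,0],[0,0,0,0]]'; python3 -m handwheel '[[0,0,0,0],[0,0,0,0],[0,0,0,0],[0,0,0,0],[0,0,0,0],[0,0,0,0]]'; python3 -c "
from h import *
from station import r
for n in ('side','top'):
    c=r.camera(n);pickle.dump(c,open(n+'6.pkl','wb'));u,v=proj(c,[.49,0.05,.085])[0].astype(int);u=max(u,90);print(u-90,v-60)
    cv2.imwrite('pics/g9%s.png'%n,cv2.resize(c['image'][v-60:v+60,u-90:u+70,::-1],None,fx=5,fy=5,interpolation=cv2.INTER_CUBIC))
pts=[atd(c,u,v) for u,v in((262,195),(255,235),(252,262),(240,262),(257,185),(273.4,242.2))];print(np.round([p[2] for p in pts],4))
plan([.4882,-.0415,.044],-9.3)
"
```

```text
t: 15.98
ee_pos: [0.4868, -0.0437, 0.0647]
tool_rot: [-1.13, 1.328, -1.327]
ft_force: [-0.9, -3.4, 4.9]
finger_gap: -0.0
t: 16.65
ee_pos: [0.4871, -0.044, 0.045]
tool_rot: [-1.129, 1.326, -1.328]
ft_force: [-1.0, -4.4, 7.1]
finger_gap: 0.003
t: 17.15
ee_pos: [0.4871, -0.044, 0.045]
tool_rot: [-1.129, 1.326, -1.329]
ft_force: [-1.6, -3.6, 7.1]
finger_gap: -0.001
277 134
226 195
[0.1315 0.1307 0.129  0.1297 0.1316 0.1225]
t 17.25 p [ 0.4871 -0.044   0.045 ] y [ 0.001 -0.002 -1.   ] jaw -9.23 F [-1.6 -4.5  6.7] gap 0.00
turn rows 0.01 (alt -29.99) shift before turn [-0.09  0.03  0.02]  after turn [-0.09  0.03  0.02] q [-0.23  0.33  1.95 -0.    0.85 -0.07]
```

View pics/g9top.png

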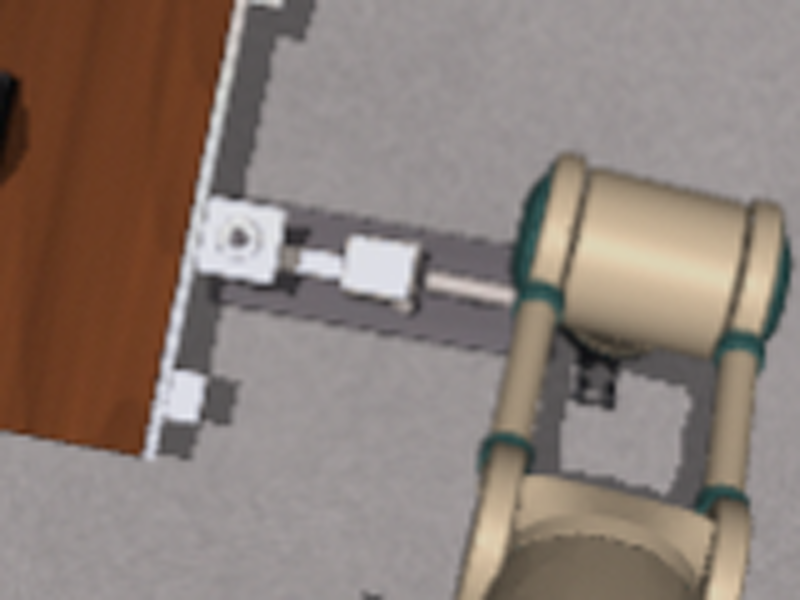

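View pics/g9side.png

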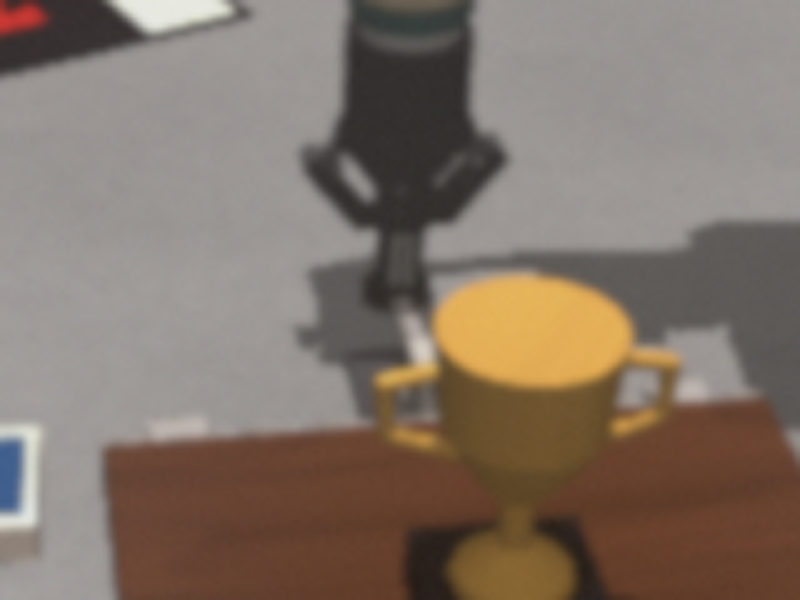

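The state matches the first stroke, but with slightly less push (7 N against 12.7 N). I add 1.5 mm so the handle is firmly on its stop.

```bash
python3 -m handwheel '[[0,0.05,0,0],[0,0,0,0],[0,0,0,0],[0,0,0,0],[0,0,0,0],[0,0,0,0],[0,0,0,0],[0,0,0,0]]'; python3 -c "
from h import *
from station import r
c=r.camera('top');print(atd(c,273.4,242.2)); plan([.4882,-.0415,.044],-9.3)
c0=pickle.load(open('top0.pkl','rb'))['image'];d=cv2.absdiff(c['image'],c0)[110:210,290:440].max(2);print('bystander diff',(d>60).sum())
"
```

```text
t: 17.92
ee_pos: [0.4872, -0.044, 0.0442]
tool_rot: [-1.129, 1.325, -1.329]
ft_force: [-3.6, -4.9, 12.6]
finger_gap: -0.002
[0.5250658  0.18118573 0.12393369]
t 17.97 p [ 0.4872 -0.044   0.0442] y [ 0.001 -0.002 -1.   ] jaw -9.23 F [-2.9 -4.4 13.1] gap 0.00
turn rows 0.01 (alt -29.99) shift before turn [-0.09  0.01  0.02]  after turn [-0.09  0.01  0.02] q [-0.23  0.33  1.96 -0.    0.85 -0.07]
bystander diff 0
```

```bash
python3 -c "
from station import r
print(r.close_job())"
```

```text
the job is handed in; nothing more can be done
None
```

I set the jack under the lift pad, let go of it, pumped the handle down, up and down again, and handed the job in with the arm holding the handle down. The hand-in gave no verdict, so everything below is from my own measurements.

- **Placement:** with the handle up, the saddle came out about 2 mm from the lift point in the camera image. In the picture taken before I released it, the jack looked level.
- **First stroke:** the raised boss rose about 21 mm by camera depth, which puts the platform at about −0.008 rad. The press pad was at 44 mm, its full-stroke height.
- **Return:** the tool stopped clear of the press pad with no force on it. The platform surface was back at its starting height, and the jack's block had not moved more than about 1 mm.
- **Final hold:** the fingertips were at 44.2 mm, pressing with about 13 N on the handle stop. The boss was at about 0.124 m, matching the first stroke.
- **Bystanders:** the ball box and card stack, and the pen cup, showed no change in the top view.

**Not confirmed directly:** the handle angle and the force between saddle and pad were worked out from heights and push force. The push had a sideways part of 4 to 5 N, but the jack did not visibly slide. No check failed. Block positions from the camera agreed with the arm's own readings to about 2 mm.

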